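# Kit a heat sink and its clamp bar on the check scale

### The arm

A 7-joint arm with a two-finger parallel gripper is mounted at the origin on the work surface. World frame = base frame: x ahead of the robot, y to its left, z up, the work surface at z = 0. Lengths are in m, angles in rad, forces in N, time in s.
With the tool pointing down it reaches from about 0.4 to 0.85 m from the base axis. Payload 10.4 kg.
Tool frame: the origin (TCP) lies at the very end of the fingers, on their centre line; the grasp point (between the pads) lies 19 mm behind it; z points along the fingers, y is the line along which they close (so a half turn about z gives the same grasp; the last joint's range is limited). The gripper opens to 85 mm and grips with 20 to 120 N. Pads are 22 mm wide; open, the fingers measure 114 mm over their backs; the gripper's body (76 mm by 85 mm) begins 54 mm behind the grasp point. The pads swing forward as they close: fully open they stand 13 mm farther back than shut.
Start: joints at [1.134, 0.332, -0.065, 1.46, 0.022, 1.35, -0.088], TCP at [0.251, -0.572, 0.194] pointing down, gripper open.
Joint ranges: [-2.6, 2.6], [-0.5, 2.12], [-1.47, 1.34], [0.16, 2.42], [-1.27, 4.41], [0.06, 2.06], [-2.6, 2.6]. Speed limits (rad/s): [2.22, 2.22, 2.79, 2.79, 3.14, 3.14, 3.14].

### API

Orientations are given as a unit quaternion [x, y, z, w].
In Python, from workcell import * gives the robot as it stands.
- The arm moves only by the tool step_arm, never from a script. Its argument "commands" is one flat list of numbers, 7 for each row, row after row: the finger opening in mm, from 0 to 85.4, then the shift along the world's x, y, z as a fraction of full scale, then the turn, a rotation vector about the world's x, y, z as a fraction of full scale. A call has exactly 10 rows; each row is the pose to reach, as a shift and turn from the pose commanded when the call began, turning the shorter way round; what a row does not reach only later rows make up. Full scale, the value 1, is 0.6 m for a shift and pi rad for a turn. A row lasts 1/8 s, in which the tool goes at most 62.5 mm and 10.7 degrees, less where a joint would pass 70% of its speed; a pose out of reach is approached as far as the arm can. A call with a number of a shift or a turn outside -1 to 1 is refused whole. A call with a gripper value outside its range is refused whole. The fingers move at their own pace and stop on an object; "squeeze" is the grip in N (left out, the last holds). Time passes only in rows, so rows that repeat a pose let the fingers close, or fill a call up. It gives the time, the measured TCP pose, the force, the opening and the grip force at its end, in the units of the state.
- get_obs(): the state, without advancing time (a new reading comes with each control period).
- camera(name): name is "scene" or "top" or "wrist"; returns the picture (384x512x3 uint8, red, green, blue); there is no depth.
- camera_params(name): a dict with "mtx" (3x3 intrinsics, pixels), "dist" ([k1, k2, p1, p2, k3] as OpenCV has them; the pictures are not rectified), "extrinsics" (4x4, takes a point from world to camera coordinates); the wrist camera has in their place "tool_from_camera" (4x4, takes a point from camera to tool coordinates, whose origin is the TCP and whose axes are the flange's). Camera axes: x right, y down, z forward; pixel columns grow to the right and rows downward; lengths in m; the calibration is good to about 2 mm. A picture is of the moment at which its call begins: read the wrist's pose just before it. camera_params takes no time and is no camera call.
- hand_in(): hands the job in; it is judged then, once.
The state is a dict: "clock": time; "joint_pos": joint angles; "joint_velocities": joint speeds; "tau": joint torques, N m; "position": TCP position; "ee_rot": TCP orientation; "ft_force": force on the tool from outside, world axes, zero at the start; "torque": the same for the moment, N m; "grip_width": opening from 0.0 (shut) to 1.0 (fully open); "grasp_force": force on a finger pad.
Only numpy, scipy, OpenCV 4.12 (cv2) and the standard library are available. Lean on these libraries where they do the work, as an engineer would, in place of code of your own. Each camera call takes 0.05 s, during which the arm holds its last target. There are 200 camera calls.

### The job

Make up one kit in the pan of the spring scale: first take the steel clamp bar that lies across the short finned heat sink in the black bin and lay it flat in the pan, then pick that heat sink out of the bin and stand it in the pan beside the bar, fins up, so that the pan sinks onto its stop. Set both down gently, flat on the pan's floor, and leave everything else, in the bin and on the bench, in its place.

Things in the scene. Friction and masses are not known exactly. Their poses are not given: they have to be found in the camera images.
- sink_center (a point): the wanted part: short finned aluminium heat sink, 100 long (its x) x 44 wide (its y) x 40 high (its z), seven fins running along its length standing on a 9 mm base, fins up, about 0.28 kg; may be gripped across its 44 mm width (the outer fins are stiff and the part acts as a solid block). It stands fins up on the bin floor in one of three places side by side, long side roughly along the bin's x. This point is its centre, half-way up (20 mm above its underside)
- sink: the same short heat sink; origin at the centre of its underside
- bar_center (a point): steel clamp bar with a screw hole near each end, 110 long (its x) x 20 wide x 20 high, about 0.35 kg. At the start it lies level across the top of the short heat sink (on its fins, balanced at about its middle), reaching over the neighbouring parts, whose tops are level with the heat sink's. This point is its centre, half-way up
- bar: the same clamp bar; origin at the centre of its underside
- bin: open black plastic parts bin, fixed to the bench, outside 270 (its x) x 330 (its y) x 58 high, walls and floor 5 thick; origin at the centre of its underside, z up. The bin and the scale may change sides
- pan_floor (a point): centre of the upper face of the scale pan's floor, 75 mm above the bench when the pan is up. The pan is a shallow steel tray on a grey spring scale fixed to the bench; outside 200 (its x) x 170 (its y), 3 mm walls standing 9 mm above its floor; axes along its sides, z up; it never tips
- pan (a joint): how far the pan has sunk, m: 0 up, 0.015 down on its hard stop. A spring holds it up against loads below about 4.4 N; about 5.2 N takes it down on the stop. Bar or heat sink alone leave it up; both together take it down
- long_sink_center (a point): bystander in the bin: long finned heat sink, 140 (its x) x 44 x 40 high, same section as the wanted one; this point is its centre, half-way up; z up as it stands
- block_center (a point): bystander in the bin: solid aluminium block without fins, 100 (its x) x 44 x 40 high; this point is its centre, half-way up; z up as it stands
- can_center (a point): bystander in the bin: upright steel capacitor can, 40 diameter, 45 high; this point is its centre, half-way up; z up as it stands
- relay_center (a point): bystander in the bin: grey plastic relay box, 45 (its x) x 60 x 35 high; this point is its centre, half-way up; z up as it stands
- core_center (a point): bystander in the bin: flat dark ring core, 62 outside, 34 hole, 24 high; this point is its centre, half-way up; z up as it stands
- terminal_center (a point): bystander in the bin: black terminal block with brass screws, 34 (its x) x 52 x 32 high; this point is its centre, half-way up; z up as it stands
- bottle: bystander: white plastic bottle, 48 diameter, 135 high, upright between bin and scale; origin at the centre of its underside
- reel: bystander: grey spool standing on end, 68 diameter, 56 high, beyond the bin or scale; origin at the centre of its underside
- driver: bystander: screwdriver about 170 long lying between bin and scale, beyond the bottle, pointing away from the robot; origin under it
- jar: bystander: pale plastic jar with a grey cap, 60 diameter, 75 high, upright; origin at the centre of its underside
Mind the look-alikes: they are no part of the job. What is shaped like the sink but blue is not meant. There is more than one size of the bar; the job needs the smaller.

How it is judged:
By the outcome, as a careful person would: the job done as asked, in the order asked, and still so for the second after the job is handed in, with the robot touching nothing.
It also fails if it takes over 64 s, if anything falls off the work surface, if the arm or the gripper's body presses on something with over 40 N, if the wrist force passes 120 N, or if a joint passes its speed limit or range.

## Working session

There is one attempt and no reset: what is moved stays moved. The work goes in short steps, Python scripts to look and compute and a tool call to move; the robot and the scene stay as the last step left them, time stands still between calls to the robot, and variables do not carry over. Pictures are saved under pics/ and viewed, at most 10 in all, crops included, and the job is handed in when it is done.

Besides the shell and the picture viewer there is one more tool, called after "Request:" as a command line: name --argument value ..., lists and objects as JSON in quotes. step_arm: Moves the arm, as the interface text tells. Its arguments: {"type":"object","properties":{"commands":{"type":"array","items":{"type":"number"}},"squeeze":{"type":"number"}},"required":["commands"]}

```bash
mkdir -p pics; python3 - <<'E'
from workcell import *
import cv2
o=get_obs(); print(o)
for n in ("top","scene"):
    im=camera(n)[:,:,::-1]; cv2.imwrite(f"pics/{n}0.png",cv2.resize(im,(800,600),interpolation=cv2.INTER_CUBIC))
    p=camera_params(n); print(n,{k:(v.tolist() if hasattr(v,'tolist') else v) for k,v in p.items()})
print(camera_params("wrist"))
E
```

```text
{'clock': 0.0, 'joint_pos': array([ 1.13445141,  0.33286259, -0.06468546,  1.4609846 ,  0.02161331,
        1.34988667, -0.08850525]), 'joint_velocities': array([ 0.00079025, -0.00148087, -0.00177692,  0.00272873,  0.00074041,
       -0.0010092 ,  0.0011923 ]), 'tau': array([-3.69360678e-04, -6.25437212e+01,  4.90596215e-02, -3.91620004e+01,
        1.61235826e-02,  9.74553754e-03,  4.51306107e-05]), 'position': array([ 0.25107678, -0.5718668 ,  0.19360107]), 'ee_rot': array([ 9.78677242e-01,  2.05402856e-01, -1.90359293e-04, -6.97162897e-04]), 'ft_force': array([-0.2594281 , -0.5817381 , -0.24278563]), 'torque': array([-0.00092441, -0.00123833,  0.01070362]), 'grasp_force': 0.0, 'grip_width': 0.9984277353658956}
top {'mtx': [[472.08434252356136, 0.0, 257.9633038526401], [0.0, 472.08434252356136, 184.51261734075823], [0.0, 0.0, 1.0]], 'dist': [0.013950200919953547, 0.0, 0.0, 0.0, 0.0], 'extrinsics': [[-0.018152410093467516, -0.9997748838886187, -0.010985060459438017, 0.02127936652963533], [-0.9988979390959106, 0.018609919020698584, -0.04308802831397479, 0.5359328094372706], [0.043282
[... 478 characters left out ...]
1425371, 0.2870571066311707, -0.7266870943327309, 1.8192831645888008], [0.0, 0.0, 0.0, 1.0]]}
{'mtx': array([[272.58082251,   0.        , 258.23555692],
       [  0.        , 272.58082251, 194.35717359],
       [  0.        ,   0.        ,   1.        ]]), 'dist': array([-0.05089094,  0.        ,  0.        ,  0.        ,  0.        ]), 'tool_from_camera': array([[ 7.04469868e-04, -9.61115012e-01, -2.76147491e-01,
         7.14486629e-02],
       [ 9.99999752e-01,  6.79535223e-04,  1.85981007e-04,
        -3.51562669e-04],
       [ 8.90280899e-06, -2.76147554e-01,  9.61115252e-01,
        -1.79145735e-01],
       [ 0.00000000e+00,  0.00000000e+00,  0.00000000e+00,
         1.00000000e+00]])}
```

View pics/top0.png

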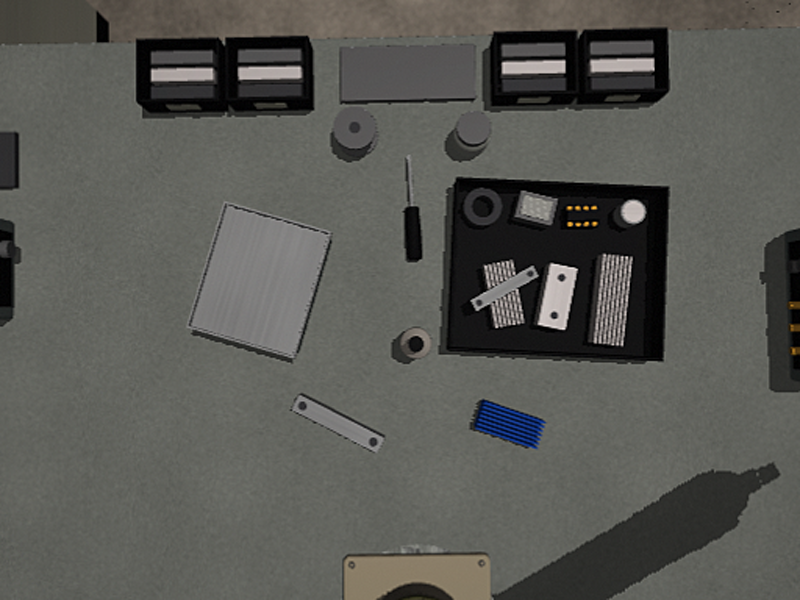

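View pics/scene0.png

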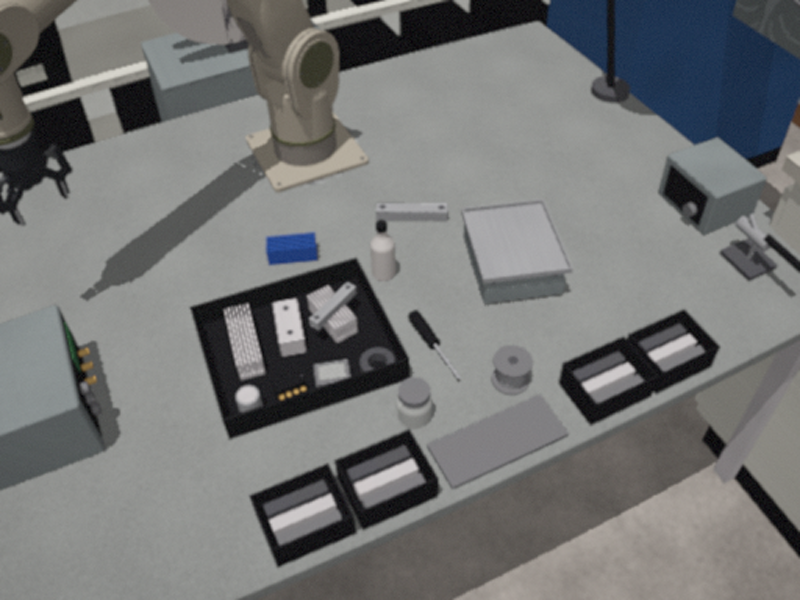

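The top view shows the bin at right. The sink is at about (503,294) with the small bar across it, and the block and long sink are to its right. The pan is at left, about (260,280). The blue look-alike and the longer bar lie on the bench near the robot. Next I'll enlarge a crop.

```bash
cat > h.py <<'E'
from workcell import *
import cv2, numpy as np
from scipy.spatial.transform import Rotation as R
def px2w(name,uv,z,pose=None):
    p=camera_params(name); n=cv2.undistortPoints(np.array(uv,float).reshape(-1,1,2),np.array(p["mtx"]),np.array(p["dist"])).reshape(-1,2)
    d=np.c_[n,np.ones(len(n))]
    if name=="wrist":
        T=np.eye(4);T[:3,:3]=R.from_quat(pose[1]).as_matrix();T[:3,3]=pose[0];W=T@np.array(p["tool_from_camera"])
    else: W=np.linalg.inv(np.array(p["extrinsics"]))
    d=d@W[:3,:3].T; c=W[:3,3]; z=np.broadcast_to(z,(len(d),))
    return c+d*((z-c[2])/d[:,2])[:,None]
def crop(im,x0,y0,w,h,s,f):
    cv2.imwrite(f,cv2.resize(im[y0:y0+h,x0:x0+w,::-1],None,fx=s,fy=s,interpolation=cv2.INTER_CUBIC))
E
python3 - <<'E'
from h import *
im=camera("top")
a=cv2.resize(im[155:225,290:380],(800,600*800*70//90//600),interpolation=cv2.INTER_CUBIC)
crop(im,290,160,80,60,10,"pics/bin.png")
def s(l): return [(a*.64,b*.64) for a,b in l]
print("pan rim",px2w("top",s([(226,204),(331,233),(296,358),(190,327)]),.084).round(4))
print("bin rim",px2w("top",s([(456,178),(669,187),(663,360),(445,353)]),.058).round(4))
E
```

```text
pan rim [[0.6663 0.2773 0.084 ]
 [0.619  0.1183 0.084 ]
 [0.4311 0.1737 0.084 ]
 [0.4807 0.3331 0.084 ]]
bin rim [[ 0.7041 -0.0743  0.058 ]
 [ 0.6831 -0.4025  0.058 ]
 [ 0.4171 -0.3845  0.058 ]
 [ 0.4335 -0.0517  0.058 ]]
```

View pics/bin.png

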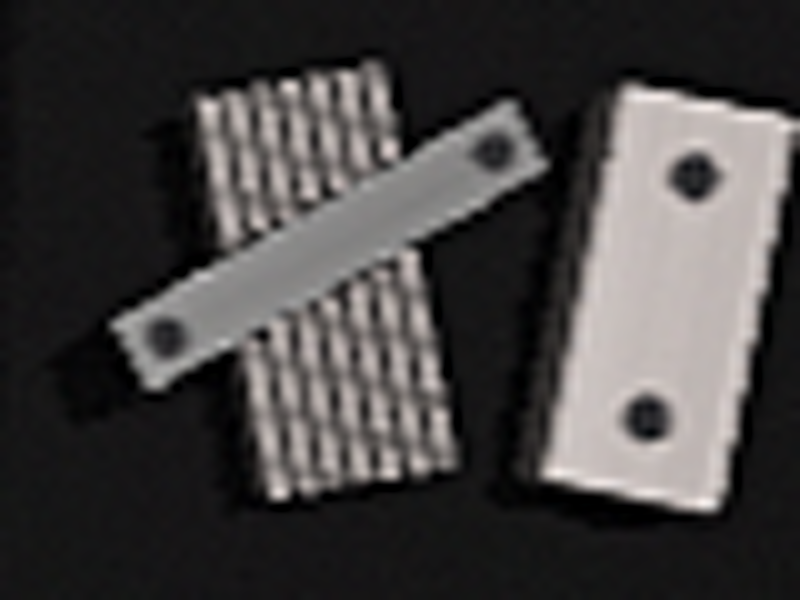

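The enlarged crop shows the bar's top corners at (112,326), (152,390), (548,164) and (512,100). The sink's top corners are at (196,98), (385,62), (458,468) and (270,500), and the block's left edge is about 90 px clear of the bar's tip.

```bash
python3 - <<'E'
from h import *
def q(l,z): return px2w("top",[(290+a/10-.5+.05,160+b/10-.5+.05) for a,b in l],z)
for n,l,z in [("bar",[(112,326),(152,390),(548,164),(512,100)],.065),("sink",[(196,98),(385,62),(458,468),(270,500)],.045),("block",[(620,85),(800,118),(718,512),(545,475)],.045)]:
    w=q(l,z); r=cv2.minAreaRect((w[:,:2]*1000).astype(np.float32)); print(n,w[:,:2].round(4).tolist(),w.mean(0).round(4),r)
o=get_obs(); M=R.from_quat(o["ee_rot"]).as_matrix(); print(M.round(3)); print(R.from_quat(o["ee_rot"]).as_euler("zyx"), o["position"])
E
```

```text
bar [[0.5137, -0.0912], [0.4982, -0.1004], [0.5506, -0.1963], [0.5661, -0.1881]] [ 0.5322 -0.144   0.065 ] ((531.9911499023438, -143.92623901367188), (18.005170822143555, 110.13862609863281), 28.399127960205078)
sink [[0.5695, -0.1145], [0.5774, -0.1607], [0.4782, -0.176], [0.4712, -0.1302]] [ 0.5241 -0.1454  0.045 ] ((524.2296142578125, -145.19503784179688), (100.41248321533203, 46.90303039550781), 8.74695873260498)
block [[0.5707, -0.2177], [0.5618, -0.2612], [0.4664, -0.2387], [0.4761, -0.197]] [ 0.5187 -0.2287  0.045 ] ((519.1045532226562, -228.47235107421875), (44.350555419921875, 98.04682159423828), 76.86405944824219)
[[ 0.916  0.402 -0.   ]
 [ 0.402 -0.916  0.001]
 [-0.    -0.001 -1.   ]]
[-4.13811007e-01 -4.46911835e-04 -3.14065456e+00] [ 0.25119272 -0.57196608  0.19382402]
```

Request:
step_arm --commands '[85,0.468,0.713,0,0,0,0.527,85,0.468,0.713,0,0,0,0.527,85,0.468,0.713,0,0,0,0.527,85,0.468,0.713,0,0,0,0.527,85,0.468,0.713,0,0,0,0.527,85,0.468,0.713,0,0,0,0.527,85,0.468,0.713,0,0,0,0.527,85,0.468,0.713,0,0,0,0.527,45,0.468,0.713,0,0,0,0.527,45,0.468,0.713,0,0,0,0.527]' --squeeze 40

```text
clock: 1.4
position: [0.5323, -0.1434, 0.1941]
ee_rot: [0.51, 0.86, 0.0, -0.0]
ft_force: [-0.2, -1.3, -0.3]
grip_width: 0.596
grasp_force: 0.0
```

```bash
cat > look.py <<'E'
from h import *
import sys
o=get_obs(); im=camera("wrist")
M=R.from_quat(o["ee_rot"]).as_matrix()
print(o["clock"],o["position"].round(4),o["ee_rot"].round(4).tolist(),"yang",np.degrees(np.arctan2(M[1,1],M[0,1])).round(1),M[:,2].round(3),o["joint_pos"].round(2),o["ft_force"].round(1),o["grip_width"],o["grasp_force"])
np.savez("last.npz",p=o["position"],q=o["ee_rot"]); crop(im,0,0,512,384,1.5,sys.argv[1])
E
python3 look.py pics/w1.png
```

```text
1.4 [ 0.5323 -0.1434  0.1941] [0.5103, 0.86, 0.0002, -0.0003] yang 28.6 [-0.     0.001 -1.   ] [ 0.68  0.22 -0.57  1.63  0.12  1.33  0.59] [-0.2 -1.3 -0.3] 0.5964954182077274 0.0
```

View pics/w1.png

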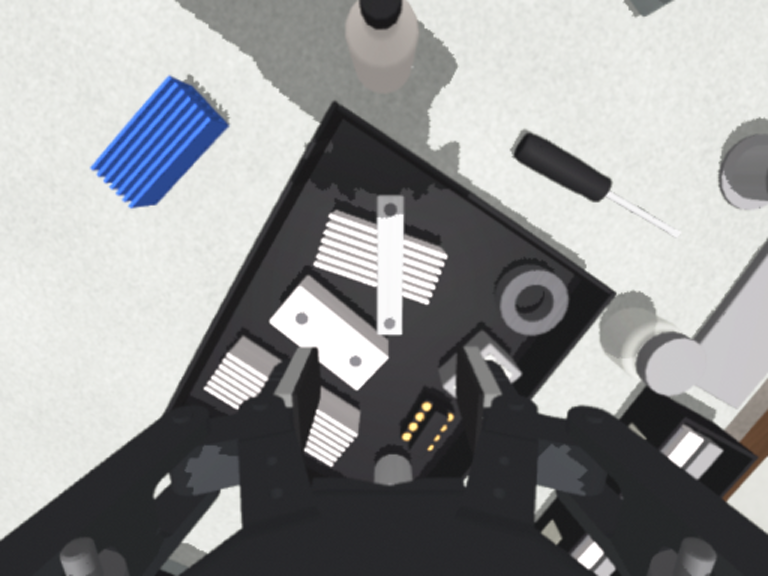

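The wrist view shows the bar upright at centre, with holes at (389,209) and (389,324). The sink's top corners are at (334,211), (447,250), (428,304) and (314,263). The finger line is at about column 387.

```bash
python3 - <<'E'
from h import *
l=np.load("last.npz"); P=(l["p"],l["q"])
f=lambda L,z: px2w("wrist",[((a+.5)/1.5-.5,(b+.5)/1.5-.5) for a,b in L],z,P)
for n,L,z in [("holes",[(389.5,209),(389.5,324)],.065),("bar",[(376,196),(404,196),(402,334),(376,334)],.065),("sink",[(334,211),(447,250),(428,304),(314,263)],.045),("block",[(304,277),(388,352),(357,389),(270,318)],.045)]:
    w=f(L,z); d=w[-1]-w[0]; print(n,w[:,:2].round(4).tolist(),w.mean(0).round(4),cv2.minAreaRect((w[:,:2]*1000).astype(np.float32)))
E
```

```text
holes [[0.5129, -0.1019], [0.5566, -0.1816]] [ 0.5347 -0.1417  0.065 ] ((534.7391967773438, -141.72445678710938), (90.9085922241211, 0.0), 118.74759674072266)
bar [[0.4996, -0.0983], [0.5177, -0.0884], [0.5696, -0.1843], [0.5512, -0.1944]] [ 0.5345 -0.1414  0.065 ] ((534.4327392578125, -141.40736389160156), (21.035959243774414, 109.07991027832031), 28.44560432434082)
sink [[0.4759, -0.1257], [0.5705, -0.1096], [0.5801, -0.1568], [0.4803, -0.1711]] [ 0.5267 -0.1408  0.045 ] ((526.8250732421875, -140.14488220214844), (100.82760620117188, 48.12547302246094), 8.179369926452637)
block [[0.4782, -0.1858], [0.5717, -0.2116], [0.5646, -0.2568], [0.4681, -0.2324]] [ 0.5207 -0.2216  0.045 ] ((521.4238891601562, -221.27969360351562), (47.697601318359375, 101.16483306884766), 75.82942962646484)
```

Request:
step_arm --commands '[45,0.002,0.002,-0.1,0,0,0,45,0.002,0.002,-0.16,0,0,0,45,0.002,0.002,-0.2,0,0,0,45,0.002,0.002,-0.225,0,0,0,45,0.002,0.002,-0.242,0,0,0,45,0.002,0.002,-0.242,0,0,0,15,0.002,0.002,-0.242,0,0,0,15,0.002,0.002,-0.242,0,0,0,15,0.002,0.002,-0.242,0,0,0,15,0.002,0.002,-0.242,0,0,0]' --squeeze 40

```text
clock: 2.7
position: [0.5334, -0.1433, 0.0494]
ee_rot: [0.511, 0.86, 0.0, 0.0]
ft_force: [-0.0, -0.4, 0.3]
grip_width: 0.177
grasp_force: 0.0
```

```bash
python3 look.py pics/w2.png
```

```text
2.7 [ 0.5334 -0.1433  0.0494] [0.5108, 0.8597, 0.0001, 0.0001] yang 28.6 [ 0. -0. -1.] [ 0.65  0.36 -0.55  1.8   0.21  1.05  0.52] [-0.  -0.4  0.3] 0.17701806889975674 0.0
```

View pics/w2.png

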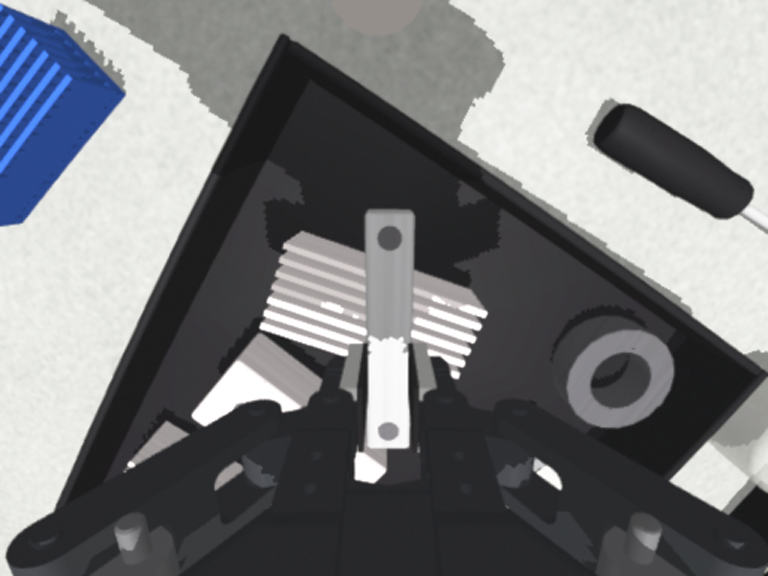

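The wrist view shows the fingers straddling the bar, with a small gap on each side (columns about 362 and 415), so they are not yet closed on it. I'll command full closure and lift.

Request:
step_arm --commands '[0,0,0,0,0,0,0,0,0,0,0,0,0,0,0,0,0,0,0,0,0,0,0,0,0,0,0,0,0,0,0,0,0,0,0,0,0,0,0,0,0,0,0,0,0,0.02,0,0,0,0,0,0,0.06,0,0,0,0,0,0,0.15,0,0,0,0,0,0,0.25,0,0,0,0,0,0,0.25,0,0,0]' --squeeze 50

```text
invalid input
```

Request:
step_arm --commands '[0,0,0,0,0,0,0,0,0,0,0,0,0,0,0,0,0,0,0,0,0,0,0,0,0,0,0,0,0,0,0,0,0,0,0,0,0,0,0.02,0,0,0,0,0,0,0.06,0,0,0,0,0,0,0.15,0,0,0,0,0,0,0.25,0,0,0,0,0,0,0.25,0,0,0]' --squeeze 50

```text
clock: 4.0
position: [0.5361, -0.1434, 0.2051]
ee_rot: [0.511, 0.86, 0.001, 0.004]
ft_force: [-0.3, -0.1, -1.4]
grip_width: 0.004
grasp_force: 0.0
```

```bash
python3 look.py pics/w3.png
```

```text
4.0 [ 0.5361 -0.1434  0.2051] [0.5107, 0.8598, 0.001, 0.0045] yang 28.6 [ 0.009 -0.003 -1.   ] [ 0.68  0.21 -0.57  1.62  0.12  1.34  0.59] [-0.3 -0.1 -1.4] 0.004418905869206761 0.0
```

View pics/w3.png

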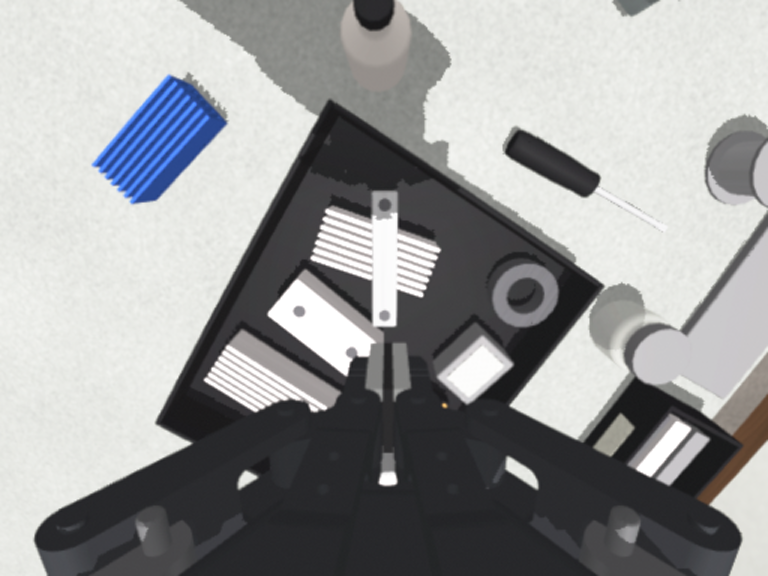

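The wrist view shows the bar still lying across the sink with its holes at (384,204) and (384,316). The gripper is shut and empty. I'll go down again slightly lower, close, and check the grip before lifting.

Request:
step_arm --commands '[45,0,0,0,0,0,0,45,0,0,-0.05,0,0,0,45,0,0,-0.1,0,0,0,45,0,0,-0.15,0,0,0,45,0,0,-0.2,0,0,0,45,0,0,-0.235,0,0,0,45,0,0,-0.25,0,0,0,45,0,0,-0.252,0,0,0,45,0,0,-0.252,0,0,0,45,0,0,-0.252,0,0,0]' --squeeze 50

```text
clock: 5.3
position: [0.5338, -0.1434, 0.0488]
ee_rot: [0.511, 0.86, 0.0, 0.001]
ft_force: [-0.2, -0.2, 1.0]
grip_width: 0.528
grasp_force: 0.0
```

Request:
step_arm --commands '[0,0,0,0,0,0,0,0,0,0,0,0,0,0,0,0,0,0,0,0,0,0,0,0,0,0,0,0,0,0,0,0,0,0,0,0,0,0,0,0,0,0,0,0,0,0,0,0,0,0,0,0,0,0,0,0,0,0,0,0,0,0,0,0,0,0,0,0,0,0]' --squeeze 50

```text
clock: 6.55
position: [0.5333, -0.1433, 0.0481]
ee_rot: [0.511, 0.86, 0.0, 0.0]
ft_force: [0.5, 1.4, 0.4]
grip_width: 0.001
grasp_force: 0.0
```

```bash
python3 look.py pics/w4.png; python3 - <<'E'
from h import *
p=camera_params("wrist");T=np.linalg.inv(np.array(p["tool_from_camera"]))
q=np.array([[0,y,z] for z in(0,-.019) for y in(-.01,0,.01)])
c=q@T[:3,:3].T+T[:3,3]
print(cv2.projectPoints(c,np.zeros(3),np.zeros(3),p["mtx"],p["dist"])[0].reshape(-1,2)*1.5)
E
```

```text
6.55 [ 0.5333 -0.1433  0.0481] [0.5108, 0.8597, 0.0, 0.0] yang 28.6 [ 0.  0. -1.] [ 0.65  0.36 -0.55  1.8   0.21  1.05  0.52] [0.5 1.4 0.4] 0.0008907687689593457 0.0
[[363.08191772 330.23878817]
 [384.40124559 330.25388791]
 [405.72101611 330.2582551 ]
 [360.57303586 346.68329367]
 [384.12487803 346.7034497 ]
 [407.67754169 346.70491517]]
```

View pics/w4.png

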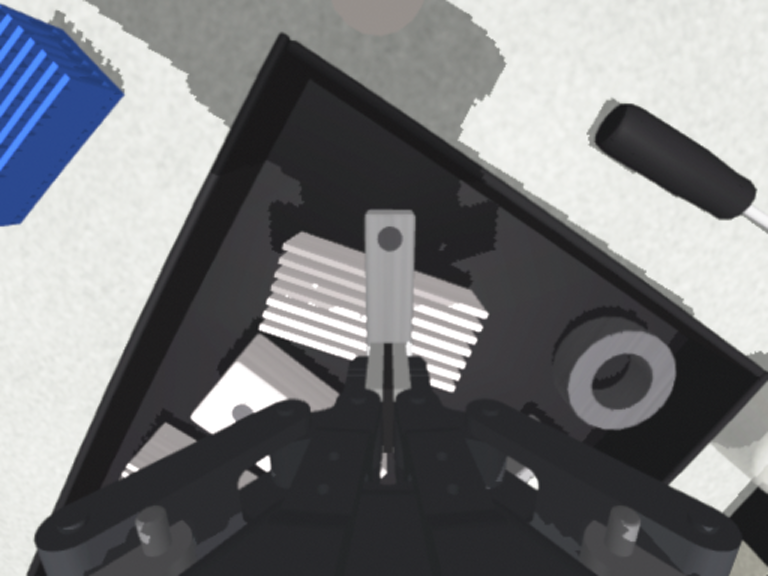

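The wrist view shows the shut fingertips (row about 343) in front of and above the bar's top. The real tip is therefore at least 17 mm short of the reported TCP. I'll go 12 mm lower, which is still clear of the fins, and test the grip.

Request:
step_arm --commands '[45,0,0,0,0,0,0,45,0,0,0,0,0,0,45,0,0,0,0,0,0,45,0,0,-0.01,0,0,0,45,0,0,-0.02,0,0,0,0,0,0,-0.02,0,0,0,0,0,0,-0.02,0,0,0,0,0,0,-0.02,0,0,0,0,0,0,-0.02,0,0,0,0,0,0,-0.02,0,0,0]' --squeeze 20

```text
clock: 7.85
position: [0.5334, -0.1433, 0.0361]
ee_rot: [0.511, 0.86, 0.0, 0.0]
ft_force: [0.1, 0.0, 0.9]
grip_width: -0.001
grasp_force: 0.0
```

Request:
step_arm --commands '[45,0,0,0,0,0,0,45,0,0,0,0,0,0,45,0,0,0,0,0,0,45,0,0,-0.01,0,0,0,45,0,0,-0.02,0,0,0,0,0,0,-0.02,0,0,0,0,0,0,-0.02,0,0,0,0,0,0,-0.02,0,0,0,0,0,0,-0.02,0,0,0,0,0,0,-0.02,0,0,0]' --squeeze 20

```text
clock: 9.1
position: [0.5331, -0.1433, 0.0239]
ee_rot: [0.511, 0.86, -0.0, -0.0]
ft_force: [0.1, -0.6, -3.9]
grip_width: 0.22
grasp_force: 21.4
```

```bash
python3 - <<'E'
from h import *
p=camera_params("wrist");T=np.linalg.inv(np.array(p["tool_from_camera"]))
for x in(0,.005,.011):
  q=np.array([[x,0,z] for z in(-.02,-.025,-.03,-.035,-.04,-.045)])
  c=q@T[:3,:3].T+T[:3,3]
  print(x,(cv2.projectPoints(c,np.zeros(3),np.zeros(3),p["mtx"],p["dist"])[0].reshape(-1,2)*1.5)[:,1].round())
E
```

```text
0 [348. 353. 358. 363. 369. 376.]
0.005 [337. 341. 346. 352. 357. 363.]
0.011 [323. 328. 332. 337. 342. 348.]
```

Request:
step_arm --commands '[45,0,0,0,0,0,0,45,0,0,0,0,0,0,45,0,0,0,0,0,0,45,0,0,-0.005,0,0,0,45,0,0,-0.01,0,0,0,0,0,0,-0.01,0,0,0,0,0,0,-0.01,0,0,0,0,0,0,-0.01,0,0,0,0,0,0,-0.01,0,0,0,0,0,0,-0.01,0,0,0]' --squeeze 40

```text
clock: 10.35
position: [0.5333, -0.1432, 0.018]
ee_rot: [0.511, 0.86, 0.0, 0.0]
ft_force: [-0.3, 0.7, -0.1]
grip_width: 0.218
grasp_force: 40.2
```

Request:
step_arm --commands '[45,0,0,0,0,0,0,45,0,0,0,0,0,0,45,0,0,0,0,0,0,45,0,0,-0.005,0,0,0,45,0,0,-0.01,0,0,0,0,0,0,-0.01,0,0,0,0,0,0,-0.01,0,0,0,0,0,0,-0.01,0,0,0,0,0,0,-0.01,0,0,0,0,0,0,-0.01,0,0,0]' --squeeze 50

```text
clock: 11.6
position: [0.5334, -0.1432, 0.0121]
ee_rot: [0.511, 0.86, 0.0, 0.0]
ft_force: [0.6, 0.0, 0.1]
grip_width: 0.221
grasp_force: 49.8
```

Request:
step_arm --commands '[0,0,0,0.01,0,0,0,0,0,0,0.03,0,0,0,0,0,0,0.07,0,0,0,0,0,0,0.13,0,0,0,0,0,0,0.2,0,0,0,0,0,0,0.26,0,0,0,0,0.005,0.07,0.28,0,0,0.05,0,0.005,0.14,0.28,0,0,0.1,0,0.005,0.2,0.28,0,0,0.15,0,0.005,0.27,0.28,0,0,0.2]'

```text
clock: 12.85
position: [0.5362, 0.0194, 0.1809]
ee_rot: [0.218, 0.976, -0.0, 0.0]
ft_force: [0.5, 0.0, -3.7]
grip_width: 0.216
grasp_force: 49.4
```

Request:
step_arm --commands '[0,0,0.08,0,0,0,0.04,0,0,0.15,0,0,0,0.049,0,0,0.21,0,0,0,0.049,0,0,0.25,0,0,0,0.049,0,0,0.273,0,0,0,0.049,0,0,0.273,0,0,0,0.049,0,0,0.273,0,0,0,0.049,0,0,0.273,0,0,0,0.049,0,0,0.273,0,0,0,0.049,0,0,0.273,0,0,0,0.049]'

```text
clock: 14.1
position: [0.5364, 0.1822, 0.18]
ee_rot: [0.145, 0.989, 0.0, 0.0]
ft_force: [-0.2, -0.1, -4.5]
grip_width: 0.218
grasp_force: 49.4
```

```bash
python3 look.py pics/w5.png
```

```text
14.1 [0.5364 0.1822 0.18  ] [0.1447, 0.9895, 0.0, 0.0] yang 73.4 [ 0.  0. -1.] [ 0.29  0.32 -0.84  1.61  0.24  1.33  0.69] [-0.2 -0.1 -4.5] 0.21771523371975682 49.35347557067871
```

View pics/w5.png

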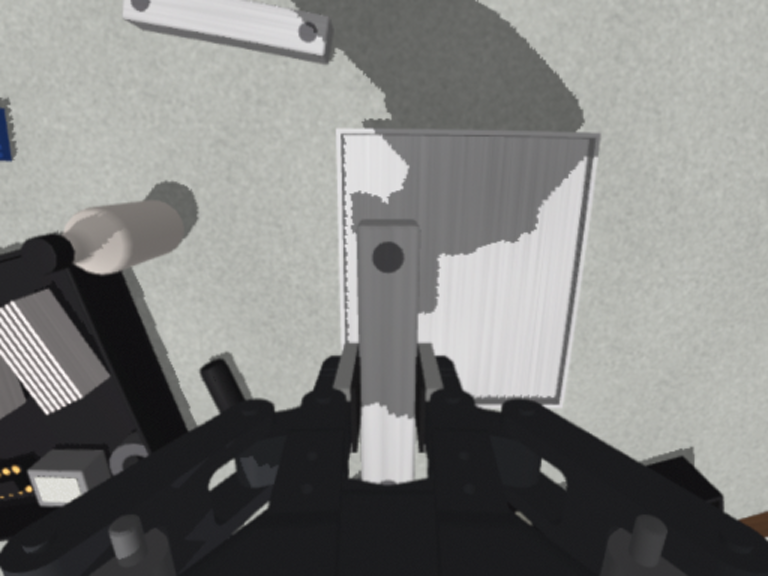

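The wrist view shows the bar held level over the pan. The pan's rim corners are at (338,130), (599,134) and (562,404), and the bar is parallel to the pan's left side.

```bash
python3 - <<'E'
from h import *
l=np.load("last.npz"); P=(l["p"],l["q"])
f=lambda L,z: px2w("wrist",[((a+.5)/1.5-.5,(b+.5)/1.5-.5) for a,b in L],z,P)
w=f([(338,130),(599,134),(562,404),(346,340)],.084)[:,:2]; print(w.round(4)); c=(w[0]+w[2])/2; print("c",c)
e=w[0]-w[1]; print(np.linalg.norm(e),np.degrees(np.arctan2(-e[1],-e[0])), np.linalg.norm(w[2]-w[1]))
for zt in(.23,.235): print(f([(358,226),(417,226),(388,256)],zt).round(4))
E
```

```text
[[0.4349 0.1809]
 [0.4838 0.3411]
 [0.6711 0.2839]
 [0.5725 0.1412]]
c [0.55302435 0.23240336]
0.16742668564612295 73.02882570825686 0.19585374357590948
[[0.4824 0.1898 0.23  ]
 [0.4878 0.2076 0.23  ]
 [0.4943 0.1961 0.23  ]]
[[0.482  0.1903 0.235 ]
 [0.4871 0.2074 0.235 ]
 [0.4934 0.1964 0.235 ]]
```

Request:
step_arm --commands '[0,0.003,0.006,-0.06,0,0,0,0,0.003,0.006,-0.12,0,0,0,0,0.003,0.006,-0.17,0,0,0,0,0.003,0.006,-0.2,0,0,0,0,0.003,0.006,-0.215,0,0,0,0,0.003,0.006,-0.222,0,0,0,0,0.003,0.006,-0.226,0,0,0,0,0.003,0.006,-0.228,0,0,0,0,0.003,0.006,-0.229,0,0,0,0,0.003,0.006,-0.229,0,0,0]'

```text
clock: 15.4
position: [0.5383, 0.1862, 0.0428]
ee_rot: [0.144, 0.99, 0.0, 0.0]
ft_force: [-0.4, 0.4, -2.9]
grip_width: 0.218
grasp_force: 49.3
```

Request:
step_arm --commands '[0,0,0,-0.0005,0,0,0,0,0,0,-0.001,0,0,0,0,0,0,-0.001,0,0,0,0,0,0,-0.0015,0,0,0,0,0,0,-0.0015,0,0,0,0,0,0,-0.002,0,0,0,0,0,0,-0.002,0,0,0,0,0,0,-0.002,0,0,0,0,0,0,-0.002,0,0,0,0,0,0,-0.002,0,0,0]'

```text
clock: 16.65
position: [0.5382, 0.1862, 0.0415]
ee_rot: [0.144, 0.99, 0.0, 0.0]
ft_force: [-2.2, -1.4, 1.2]
grip_width: 0.215
grasp_force: 49.9
```

Request:
step_arm --commands '[25,0,0,0,0,0,0,30,0,0,0,0,0,0,30,0,0,0,0,0,0,30,0,0,0.01,0,0,0,30,0,0,0.04,0,0,0,30,0,0,0.1,0,0,0,30,0,0,0.19,0,0,0,30,0,0,0.26,0,0,0,60,0,0,0.26,0,0,0,60,0,0,0.26,0,0,0]'

```text
clock: 17.9
position: [0.538, 0.186, 0.1978]
ee_rot: [0.144, 0.99, -0.0, 0.0]
ft_force: [0.0, 0.9, -0.6]
grip_width: 0.705
grasp_force: 0.0
```

```bash
python3 - <<'E'
from h import *
o=get_obs(); im=camera("top"); print(o["clock"],o["position"],o["ft_force"],o["grip_width"])
cv2.imwrite("pics/raw_top.png",im[:,:,::-1])
crop(im,290,160,80,60,10,"pics/bin2.png")
wr=camera("wrist"); np.savez("last.npz",p=o["position"],q=o["ee_rot"])
a=cv2.imread("pics/bin2.png"); a=cv2.resize(a,(400,300)); b=cv2.resize(wr[:,:,::-1],(400,300)); c=cv2.resize(im[110:260,110:310,::-1],(400,300))
cv2.imwrite("pics/c1.png",np.vstack([np.hstack([a,b]),np.hstack([c,c*0])]))
E
```

```text
17.9 [0.53804436 0.18604322 0.19779984] [ 0.00803522  0.8544862  -0.6403319 ] 0.7049518090986253
```

View pics/c1.png

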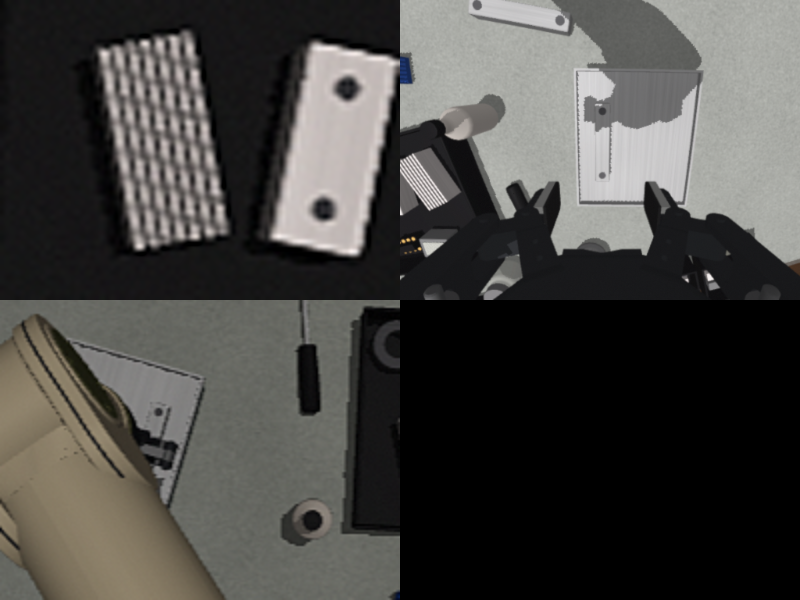

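The composite shows the bar lying in the pan, parallel to its side, and the sink unmoved in the bin with the block beside it. Next I'll pick the sink.

Request:
step_arm --commands '[60,-0.021,-0.548,0,0,0,0.139,60,-0.021,-0.548,0,0,0,0.139,60,-0.021,-0.548,0,0,0,0.139,60,-0.021,-0.548,0,0,0,0.139,60,-0.021,-0.548,0,0,0,0.139,60,-0.021,-0.548,0,0,0,0.139,60,-0.021,-0.548,0,0,0,0.139,60,-0.021,-0.548,-0.05,0,0,0.139,60,-0.021,-0.548,-0.12,0,0,0.139,60,-0.021,-0.548,-0.17,0,0,0.139]' --squeeze 40

```text
clock: 19.25
position: [0.5247, -0.1409, 0.0933]
ee_rot: [-0.074, 0.997, 0.001, -0.001]
ft_force: [-0.2, 0.4, 0.7]
grip_width: 0.708
grasp_force: 0.0
```

Request:
step_arm --commands '[60,0,0,-0.03,0,0,0,60,0,0,-0.07,0,0,0,60,0,0,-0.1,0,0,0,60,0,0,-0.12,0,0,0,60,0,0,-0.135,0,0,0,60,0,0,-0.147,0,0,0,60,0,0,-0.155,0,0,0,60,0,0,-0.16,0,0,0,60,0,0,-0.165,0,0,0,60,0,0,-0.165,0,0,0]'

```text
clock: 20.5
position: [0.5255, -0.1426, -0.0037]
ee_rot: [-0.073, 0.997, 0.0, -0.0]
ft_force: [0.3, -0.4, -0.2]
grip_width: 0.697
grasp_force: 0.0
```

No contact. Continue down and close.

Request:
step_arm --commands '[60,0,0,-0.01,0,0,0,60,0,0,-0.018,0,0,0,60,0,0,-0.024,0,0,0,60,0,0,-0.024,0,0,0,0,0,0,-0.024,0,0,0,0,0,0,-0.024,0,0,0,0,0,0,-0.024,0,0,0,0,0,0,-0.024,0,0,0,0,0,0,-0.024,0,0,0,0,0,0,-0.024,0,0,0]' --squeeze 40

```text
clock: 21.75
position: [0.5258, -0.1428, -0.0176]
ee_rot: [-0.073, 0.997, -0.0, 0.0]
ft_force: [0.0, -1.2, 4.1]
grip_width: 0.507
grasp_force: 42.4
```

Request:
step_arm --commands '[0,0,0,0.01,0,0,0,0,0,0,0.04,0,0,0,0,0,0,0.1,0,0,0,0,0,0,0.18,0,0,0,0,0,0,0.26,0,0,0,0,0,0,0.33,0,0,0,0,0.01,0.07,0.36,0,0,-0.03,0,0.02,0.15,0.36,0,0,-0.06,0,0.03,0.23,0.36,0,0,-0.1,0,0.04,0.31,0.36,0,0,-0.14]'

```text
clock: 23.0
position: [0.5492, 0.045, 0.1991]
ee_rot: [0.148, 0.989, -0.0, 0.0]
ft_force: [0.6, -0.0, -3.1]
grip_width: 0.509
grasp_force: 41.6
```

Request:
step_arm --commands '[0,0.005,0.08,0,0,0,0,0,0.01,0.16,0,0,0,0,0,0.015,0.24,0,0,0,0,0,0.015,0.3,0,0,0,0,0,0.015,0.34,0,0,0,0,0,0.015,0.355,0,0,0,0,0,0.015,0.355,-0.02,0,0,0,0,0.015,0.355,-0.07,0,0,0,0,0.015,0.355,-0.13,0,0,0,0,0.015,0.355,-0.17,0,0,0]'

```text
clock: 24.25
position: [0.5582, 0.2536, 0.0936]
ee_rot: [0.147, 0.989, -0.001, -0.001]
ft_force: [-0.7, -0.3, -3.2]
grip_width: 0.506
grasp_force: 41.5
```

Request:
step_arm --commands '[0,0,0,-0.02,0,0,0,0,0,0,-0.04,0,0,0,0,0,0,-0.052,0,0,0,0,0,0,-0.06,0,0,0,0,0,0,-0.064,0,0,0,0,0,0,-0.066,0,0,0,0,0,0,-0.067,0,0,0,0,0,0,-0.068,0,0,0,0,0,0,-0.068,0,0,0,0,0,0,-0.068,0,0,0]'

```text
clock: 25.5
position: [0.5585, 0.2564, 0.0553]
ee_rot: [0.146, 0.989, 0.0, 0.0]
ft_force: [-0.5, -0.5, -3.2]
grip_width: 0.507
grasp_force: 41.5
```

Request:
step_arm --commands '[0,0,0,-0.002,0,0,0,0,0,0,-0.004,0,0,0,0,0,0,-0.006,0,0,0,0,0,0,-0.008,0,0,0,0,0,0,-0.01,0,0,0,0,0,0,-0.012,0,0,0,0,0,0,-0.014,0,0,0,0,0,0,-0.016,0,0,0,0,0,0,-0.018,0,0,0,0,0,0,-0.02,0,0,0]'

```text
clock: 26.75
position: [0.5585, 0.2563, 0.0432]
ee_rot: [0.146, 0.989, 0.0, -0.0]
ft_force: [-0.6, -0.9, -2.0]
grip_width: 0.51
grasp_force: 41.7
```

Request:
step_arm --commands '[0,0,0,-0.002,0,0,0,0,0,0,-0.004,0,0,0,0,0,0,-0.006,0,0,0,0,0,0,-0.0075,0,0,0,0,0,0,-0.0085,0,0,0,0,0,0,-0.009,0,0,0,0,0,0,-0.0095,0,0,0,0,0,0,-0.0095,0,0,0,0,0,0,-0.0095,0,0,0,0,0,0,-0.0095,0,0,0]'

```text
clock: 28.0
position: [0.5585, 0.2563, 0.0376]
ee_rot: [0.146, 0.989, 0.0, 0.0]
ft_force: [0.1, -0.7, -1.6]
grip_width: 0.509
grasp_force: 41.7
```

Request:
step_arm --commands '[0,0,0,-0.0005,0,0,0,0,0,0,-0.001,0,0,0,0,0,0,-0.001,0,0,0,0,0,0,-0.0015,0,0,0,0,0,0,-0.0015,0,0,0,0,0,0,-0.0015,0,0,0,0,0,0,-0.0015,0,0,0,0,0,0,-0.0015,0,0,0,0,0,0,-0.0015,0,0,0,0,0,0,-0.0015,0,0,0]'

```text
clock: 29.25
position: [0.5586, 0.2563, 0.0373]
ee_rot: [0.146, 0.989, -0.0, 0.0]
ft_force: [-3.9, -3.4, 8.2]
grip_width: 0.504
grasp_force: 43.0
```

On the stop (8 N upward). Release and retreat.

Request:
step_arm --commands '[46,0,0,0.0005,0,0,0,50,0,0,0.0005,0,0,0,54,0,0,0.0005,0,0,0,54,0,0,0.0005,0,0,0,54,0,0,0.01,0,0,0,54,0,0,0.04,0,0,0,54,0,0,0.1,0,0,0,54,0,0,0.18,0,0,0,54,0,0,0.26,0,0,0,54,0,0,0.3,0,0,0]'

```text
clock: 30.5
position: [0.5591, 0.2573, 0.2212]
ee_rot: [0.146, 0.989, 0.001, 0.002]
ft_force: [-0.0, -0.7, -1.1]
grip_width: 0.63
grasp_force: 0.0
```

Request:
step_arm --commands '[54,0,-0.1,0,0,0,0,54,0,-0.2,0,0,0,0,54,0,-0.3,0,0,0,0,54,0,-0.4,0,0,0,0,54,0,-0.5,0,0,0,0,54,0,-0.6,0,0,0,0,54,0,-0.65,0,0,0,0,54,0,-0.65,0,0,0,0,54,0,-0.65,0,0,0,0,54,0,-0.65,0,0,0,0]'

```text
clock: 31.75
position: [0.5588, -0.132, 0.2172]
ee_rot: [0.145, 0.989, 0.0, 0.0]
ft_force: [0.2, 0.6, 0.1]
grip_width: 0.635
grasp_force: 0.0
```

```bash
python3 - <<'E'
from h import *
o=get_obs(); im=camera("top"); sc=camera("scene"); print(o["clock"],o["position"],o["ft_force"],o["grip_width"])
g=lambda a:cv2.resize(a[:,:,::-1],(400,300),interpolation=cv2.INTER_CUBIC)
cv2.imwrite("pics/end.png",np.vstack([np.hstack([g(im),g(sc)]),np.hstack([g(im[120:240,110:270]),g(sc[115:205,270:390])])]))
E
```

```text
31.75 [ 0.55879332 -0.13200283  0.21722966] [0.23011586 0.64403488 0.08447957] 0.6347590070660285
```

View pics/end.png

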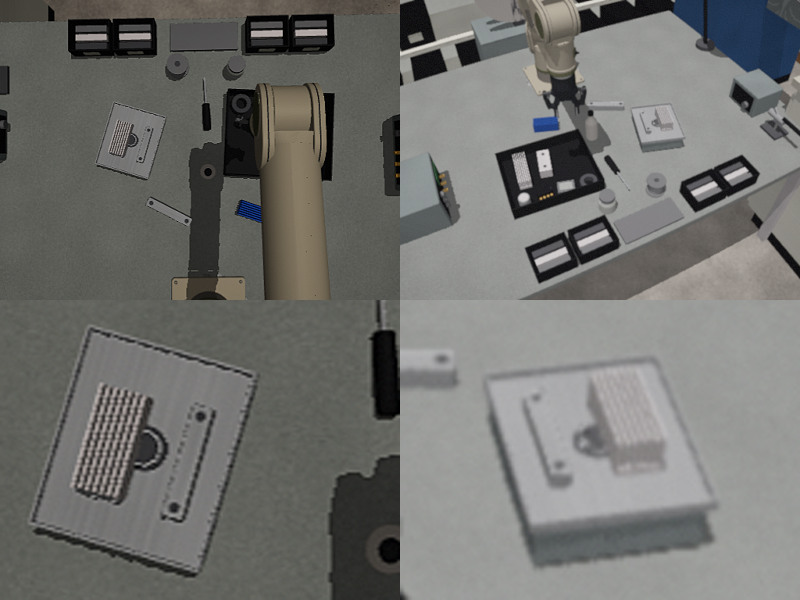

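The final picture shows the bar and sink flat in the pan, with the bin and bench parts in place. There is an odd round dark mark at the pan's centre beside the sink, so I'll check numerically what it is.

```bash
python3 - <<'E'
from h import *
for z in(.06,.08,.1): print(z,px2w("top",[(169,180)],z).round(3),px2w("scene",[(326.4,157.3)],z).round(3))
e=cv2.imread("pics/end.png"); t=cv2.resize(cv2.imread("pics/top0.png"),(512,384))
now=camera("top")[:,:,::-1]
print(t[170:192:2,158:182:2].mean(2).astype(int)); print(now[170:192:2,158:182:2].mean(2).astype(int)); print(now[180,158:180].tolist())
o=get_obs();print(o["clock"])
E
```

```text
0.06 [[0.549 0.225 0.06 ]] [[0.551 0.225 0.06 ]]
0.08 [[0.548 0.221 0.08 ]] [[0.568 0.213 0.08 ]]
0.1 [[0.547 0.217 0.1  ]] [[0.585 0.201 0.1  ]]
[[127 125 127 128 128 128 128 125 132 128 126 127]
 [128 126 130 128 127 129 127 127 132 126 125 128]
 [127 126 128 127 127 128 123 128 130 123 126 129]
 [126 126 128 128 127 127 125 129 127 125 126 129]
 [125 127 127 127 125 126 124 131 127 123 127 128]
 [124 129 128 126 127 126 127 130 124 126 129 127]
 [125 128 127 125 128 124 128 127 125 126 129 126]
 [126 126 127 125 127 123 129 125 123 127 128 125]
 [128 126 126 125 126 125 130 124 124 129 127 126]
 [128 130 125 126 125 127 129 126 127 129 126 128]
 [125 127 124 127 124 128 125 125 127 128 126 125]]
[[137 122  44 119  56  48  99 129 123 125 118 119]
 [101 133  59 105  55 152  82  35 114 124 120 121]
 [ 51 133 153  63  46  46  38 138  29 129 120 122]
 [121  96 163  52  54  48  49  64  77 100 121 122]
 [165  59 139  58  53  50  50  18 107  34 126 123]
 [137 120 108  59  49  51  48  37 106  32 125 125]
 [120 161  41  59  47  50  47 115  57  96 123 123]
 [ 50 110  53  43  43  40 132 104  39 128 122  93]
 [ 58 104  58  12  47 108  40  21 113 122 123 104]
 [152  63  45 125  92  77 126 127 119 121 121 115]
 [162  51  62 123 121 119 124 118 118 123 109 128]]
[[132, 136, 143], [70, 73, 76], [116, 119, 126], [159, 162, 170], [105, 107, 112], [50, 52, 55], [57, 60, 62], [52, 51, 54], [51, 48, 48], [49, 47, 46], [52, 50, 51], [49, 48, 49], [49, 47, 48], [48, 45, 46], [38, 37, 37], [115, 115, 116], [106, 106, 106], [49, 47, 48], [33, 32, 33], [97, 98, 97], [125, 126, 126], [124, 125, 126]]
31.9
```

The mark triangulates to the pan's exact centre at z = 0.060, the sunken floor height. It is most likely the scale's own post showing through the lowered floor, so the pan is on its stop.

```bash
python3 -c "
from workcell import *
print(hand_in())"
```

```text
the job is handed in; nothing more can be done
None
```

The kit is made up and handed in at about 32 s: the bar was laid flat in the pan first, then the heat sink was stood fins up beside it, the pan is down on its stop, and everything else looked in its place in the last pictures.

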